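# Lock the jewellery showcase: line up the slotted disc and push the bar home

## Robot

A 6-joint arm with a two-finger parallel gripper is mounted at the origin on the work surface. World frame = base frame: x ahead of the robot, y to its left, z up, the work surface at z = 0. Lengths are in m, angles in rad, forces in N, time in s.
With the tool pointing down it reaches from about 0.35 to 0.975 m from the base axis. Payload 4.9 kg.
Tool frame: the origin (TCP) lies at the very end of the fingers, on their centre line; the grasp point (between the pads) lies ctrl.grip_point_offset behind it (ctrl.grip_point_offset is the distance from the TCP to the grasp point, in m); z points along the fingers, y is the direction in which the jaws open and shut (so a half turn about z gives the same grasp; the last joint's range is limited). The gripper opens to 85 mm and grips with 20 to 120 N. Pads are 22 mm wide; open, the fingers measure 114 mm over their backs; the gripper's body (76 mm by 85 mm) begins 54 mm behind the grasp point. The pads swing forward as they close: fully open they stand 13 mm farther back than shut.
Start: joints at [-1.332, 0.053, 1.613, -0, 1.476, -0.119], TCP at [0.219, -0.585, 0.205] pointing down, gripper open.
Joint ranges: [-3.01, 3.01], [-1.01, 2.22], [0.06, 2.58], [-1.02, 4.17], [0.09, 2.62], [-3.14, 3.14]. Speed limits (rad/s): [2.57, 2.57, 3.14, 3.14, 3.14, 3.14].

## Interface

Orientations are given as a rotation vector (axis times angle).
In Python, from station import ctrl gives the robot as it stands. The module is installed in compiled form; this text tells all that it offers.
- The arm moves only by the shell command python3 -m creep 'ROWS' [FORCE]. ROWS is JSON, a list of rows, each a list of 5 numbers: the closure in counts, from 0 (fully open) to 255 (shut), then the shift along the tool's x, y, z in mm, then the turn about the tool's z in rad. A call has 1 to 12 rows; each row is the pose to reach, as a shift and turn from the pose commanded when the call began, along the tool's axes at that moment; what a row does not reach only later rows make up. A row lasts 1/12 s, in which the tool goes at most 41.7 mm and 7.16 degrees, less where a joint would pass 70% of its speed; a pose out of reach is approached as far as the arm can. A call with a gripper value outside its range is refused whole. The fingers move at their own pace and stop on an object; FORCE is the grip in N (left out, the last holds). Time passes only in rows, so rows that repeat a pose let the fingers close. It gives the time, the measured TCP pose, the force and the opening at its end, in the units of the state.
- ctrl.get_obs(): the state, without advancing time (a new reading comes with each control period).
- ctrl.get_image(name): name is "scene" or "top" or "wrist"; returns the picture (480x640x3 uint8, red, green, blue); there is no depth.
- ctrl.calibration(name): a dict with "fx", "fy", "cx", "cy" (pixels), "k1" (the pictures are not rectified: a ray, as slopes to the right and down, at radius r is drawn at 1 + k1 r^2 times it, then the intrinsics apply), "R" (3x3) and "t" (3): a world point X has camera coordinates R X + t. Camera axes: x right, y down, z forward; pixel columns grow to the right and rows downward; lengths in m; the calibration is good to about 2 mm. A picture is of the moment at which its call begins: read the wrist's pose just before it. calibration takes no time and is no camera call; for the wrist camera it gives the pose at the moment of the call.
- ctrl.finish_job(): hands the job in, once; it reports no verdict.
Trained networks look in the newest picture that a camera, given by its name, has taken for a name from the list of things; names that differ only in an ending like _2 or _b are one class to them, and where a whole thing is asked for, a point or a joint stands for the part that bears it (a point fixed in the world has none). Each returns a list of dicts, best first, with "conf" (0 to 1); they miss things now and then, are a little off and sometimes report something else, mostly with a low value. They report only what shows in the picture. A call takes as long as a camera call. They do not tell look-alikes from the thing itself.
- ctrl.boxes_of(camera, label): "rect" ([left, top, width, height] in pixels, round what is visible of it).
- ctrl.outline_of(camera, label): "mask" (480x640 bool, what is visible of it) and "rect" ([left, top, width, height] in pixels, round what is visible of it).
The state is a dict: "t": time; "q": joint angles; "dq": joint speeds; "effort": joint torques, N m; "tool_pos": TCP position; "tool_rot": TCP orientation; "contact_force": force on the tool from outside, world axes, zero at the start; "wrist_torque": the same for the moment, N m; "opening": finger opening in m.
Only numpy, scipy, OpenCV 4.12 (cv2) and the standard library are available. Lean on these libraries where they do the work, as an engineer would, in place of code of your own. Each camera call takes 0.05 s, during which the arm holds its last target. There are 200 camera calls.

## Task

Lock the counter-top jewellery showcase. With the fingertips, push the red post round until the slot in the steel disc lines up with the brass locking bar, then push the bar by its black thumb plate through the slot until its nose is fully home against the end stop of the keeper. Only push: do not lift the bar out of its guide, and leave the ring cone, the jar, the brush and the bottle where they are.

Things in the scene. Friction and masses are not known exactly. Their poses are not given: they have to be found in the camera images.
- case: Low fixed showcase, 50 mm high: dark lock deck on the robot's side, level with the bronze-framed glass lid beyond. Origin on the table straight below the disc's axis; x points from deck to lid, y is the way the bar is pushed home (guide, disc and keeper in line at x = 0), z up. Spans x -66 to 215, y -300 to 130 mm. Guide: two cheeks 10 mm high, 19.5 mm apart, y -150 to -50 mm, open on top.
- disc (a joint): Angle (rad) of the slotted steel disc about its upright axis, counter-clockwise from above. At 0 the slot is in line with the bar, red post towards the lid (+x of the case); at 3.14 it is in line again, post on the robot's side (-x). Either serves. Travel -0.4 to 3.54; starts between 0.8 and 2.34; stays where left; turns with about 2 N at the post.
- disc_center (a point): Centre of the steel disc's top, on its axis. Disc 88 mm across, 20 mm high above the deck. The slot runs right across it, open on top, 22 mm wide, both mouths flared to 40 mm: within about 0.15 rad of line the bar's nose draws the slot straight; far out of line the disc stops the bar.
- disc_post (a point): The disc's red finger post: upright, 14 mm in diameter, 32 mm tall, standing on the disc's top (20 to 52 mm above the deck), 32 mm from the axis; this point is half-way up. Its x axis points outward from the disc's axis, its y axis lies along the slot.
- bar_nose (a point): Centre of the front end face of the loose brass locking bar (16 mm wide, 20 mm high, 142 mm long, about 350 g), which lies on the deck in its guide, nose towards +y of the case; the last 9 mm taper to 8 mm wide. Point 10 mm above the deck. At the start the nose is 50 to 68 mm short of the disc's axis.
- bar_center (a point): Centre of the bar (half-way up and along), 71 mm behind the nose. Its y axis points along the bar to the nose.
- bar_tail (a point): Centre of the rear face of the black thumb plate at the bar's tail, 142 mm behind the nose, 24 mm above the deck. Plate 36 mm wide, 10 mm thick, 12 to 36 mm above the deck, so it passes over the guide cheeks. Push here along +y of the case; the bar slides at a few newtons and stays where left.
- keeper_stop (a point): Centre of the inner face of the bronze keeper's end stop, 80 mm past the disc's axis along y, 10 mm above the deck; the nose rests against it when home. Stop 24 mm high; keeper cheeks 18 mm high, y 50 to 80 mm, mouth 30 mm narrowing to 21 mm.
- ring_cone_mid (a point): Bystander: wooden ring cone, 38 mm across the foot, 64 mm tall, standing on the glass lid; point half-way up.
- gem_jar_mid (a point): Bystander: small amber jar, 38 mm across, 42 mm tall, standing on the glass lid; point half-way up.
- brush_mid (a point): Bystander: bench brush 160 mm long lying on the table beside the case; point near its middle.
- cleaner_mid (a point): Bystander: blue bottle, 48 mm across, 110 mm tall, on the table beside the case; point half-way up.
Not all that is in view belongs to the job. Of the things that look like the part that bears bar_nose, the largest one is meant.

How it is judged:
By the outcome, as a careful person would: the job done as asked, in the order asked, and still so for the second after the job is handed in, with the robot touching nothing.
It also fails if it takes over 54 s, if anything falls off the work surface, if the arm or the gripper's body presses on something with over 40 N, if the wrist force passes 120 N, or if a joint passes its speed limit or range.

## Working session

There is one attempt and no reset: what is moved stays moved. The work goes in short steps, Python scripts to look and compute and a shell command to move; the robot and the scene stay as the last step left them, time stands still between calls to the robot, and variables do not carry over. Pictures are saved under pics/ and viewed, about 8 in all and at most 12, crops included, and the job is handed in when it is done.

```bash
mkdir -p pics; cat > h.py <<'E'
import numpy as np, cv2
from station import ctrl
def pix2world(cam,uv,z,C=None):
    C=C or ctrl.calibration(cam); K=np.array([[C['fx'],0,C['cx']],[0,C['fy'],C['cy']],[0,0,1.]])
    R=np.array(C['R']);t=np.array(C['t'])
    n=cv2.undistortPoints(np.array(uv,float).reshape(-1,1,2),K,np.array([C['k1'],0,0,0.])).reshape(-1,2)
    d=np.c_[n,np.ones(len(n))]@R; o=-R.T@t
    return o+d*((z-o[2])/d[:,2])[:,None]
def world2pix(cam,X,C=None):
    C=C or ctrl.calibration(cam); K=np.array([[C['fx'],0,C['cx']],[0,C['fy'],C['cy']],[0,0,1.]])
    return cv2.projectPoints(np.array(X,float).reshape(-1,3),cv2.Rodrigues(np.array(C['R']))[0],np.array(C['t'],float),K,np.array([C['k1'],0,0,0.]))[0].reshape(-1,2)
def snap(cam,fn=None):
    im=ctrl.get_image(cam)
    if fn: cv2.imwrite('pics/'+fn,im[:,:,::-1])
    return im
E
python3 - <<'E'
from h import *
snap('top','top1.png'); 
for l in ['disc','disc_post','bar_nose','keeper_stop','case','brush_mid','cleaner_mid','ring_cone_mid','gem_jar_mid']:
    print(l,[(np.round(b['rect']).tolist(),round(b['conf'],2)) for b in ctrl.boxes_of('top',l)][:4])
snap('scene','scene1.png')
C=ctrl.calibration('top');print({k:np.round(v,3).tolist() for k,v in C.items()})
o=ctrl.get_obs();print(o['t'],o['tool_pos'],o['tool_rot'])
E
```

```text
disc [([294.0, 247.0, 35.0, 28.0], 0.56)]
disc_post [([295.0, 242.0, 30.0, 34.0], 0.84), ([285.0, 197.0, 14.0, 13.0], 0.66)]
bar_nose [([398.0, 325.0, 31.0, 38.0], 0.61), ([335.0, 258.0, 56.0, 16.0], 0.57), ([207.0, 275.0, 26.0, 34.0], 0.52)]
keeper_stop [([261.0, 170.0, 174.0, 126.0], 0.66)]
case [([257.0, 174.0, 178.0, 124.0], 0.67), ([294.0, 247.0, 34.0, 30.0], 0.25)]
brush_mid [([127.0, 236.0, 19.0, 61.0], 0.78)]
cleaner_mid [([484.0, 268.0, 24.0, 20.0], 0.61)]
ring_cone_mid [([284.0, 196.0, 16.0, 18.0], 0.46)]
gem_jar_mid [([370.0, 206.0, 16.0, 14.0], 0.63), ([296.0, 241.0, 29.0, 35.0], 0.35)]
{'fx': 595.583, 'fy': 595.583, 'cx': 312.524, 'cy': 242.245, 'k1': -0.119, 'R': [[0.002, -1.0, -0.014], [-0.991, -0.0, -0.13], [0.13, 0.014, -0.991]], 't': [0.039, 0.538, 1.501]}
0.55 [ 0.21886663 -0.58540977  0.20460916] [ 3.09145083e+00  5.59029259e-01 -2.82650894e-05]
```

View pics/top1.png

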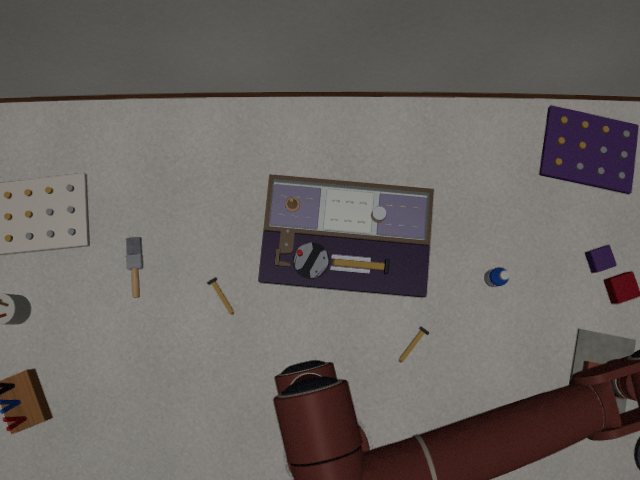

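View pics/scene1.png

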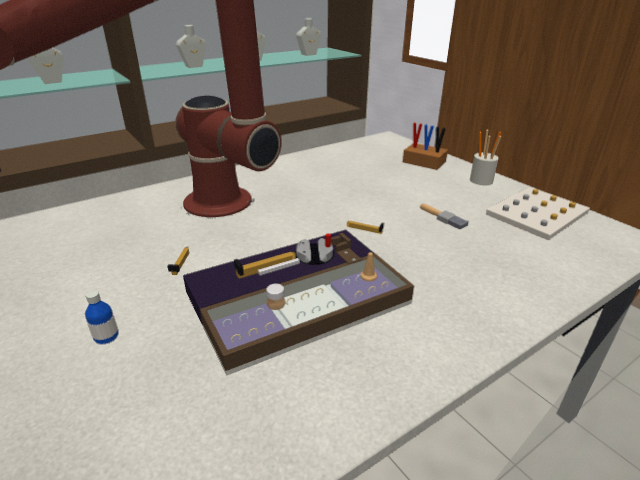

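Top view: the bar lies in the guide at about (360,265), the disc is at (311,260), the post at about (299,253) and the keeper at (285,247). The bar look-alikes are the small loose bars on the table at (220,295) and (413,344). I choose the largest, the one in the guide, and check it in a close crop.

```bash
python3 - <<'E'
from h import *
im=cv2.imread('pics/top1.png')
cv2.imwrite('pics/crop1.png',cv2.resize(im[165:305,250:440],None,fx=4.2,fy=4.2,interpolation=cv2.INTER_CUBIC))
# case corners at z=.05 from outline
for l in ['case','bar_nose','disc']:
    for m in ctrl.outline_of('top',l)[:3]:
        c=cv2.findContours(m['mask'].astype(np.uint8),0,1)[0]; c=max(c,key=cv2.contourArea)
        print(l,round(m['conf'],2),np.round(cv2.boxPoints(cv2.minAreaRect(c)),1).tolist(), m['mask'].sum())
p=pix2world('top',[[311,260],[299,253],[388,266],[335,263]],.07);print(p.round(3))
E
```

```text
case 0.72 [[257.5, 282.79998779296875], [267.3999938964844, 173.3000030517578], [435.29998779296875, 188.60000610351562], [425.3999938964844, 298.0]] 17479
bar_nose 0.91 [[332.0, 259.0], [388.0, 259.0], [388.0, 273.0], [332.0, 273.0]] 469
bar_nose 0.78 [[207.3000030517578, 282.0], [213.8000030517578, 277.29998779296875], [237.0, 309.3999938964844], [230.5, 314.1000061035156]] 210
bar_nose 0.77 [[395.29998779296875, 355.8999938964844], [421.29998779296875, 326.5], [427.20001220703125, 331.70001220703125], [401.29998779296875, 361.1000061035156]] 190
disc 0.93 [[287.6000061035156, 263.29998779296875], [301.5, 238.3000030517578], [314.20001220703125, 245.3000030517578], [300.20001220703125, 270.3999938964844]] 655
[[ 0.489  0.042  0.07 ]
 [ 0.506  0.073  0.07 ]
 [ 0.474 -0.151  0.07 ]
 [ 0.481 -0.018  0.07 ]]
```

View pics/crop1.png

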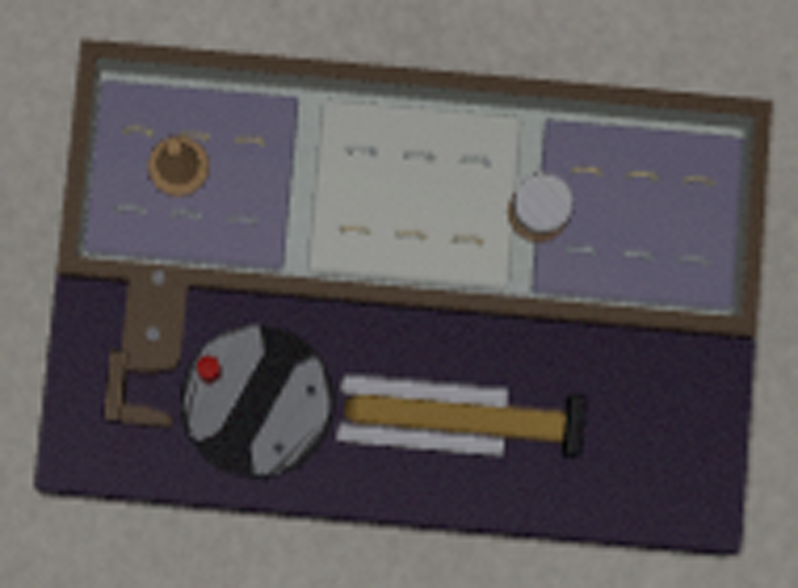

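The crop confirms it: the bar in the guide is the right one, with its nose at crop (348,410) and thumb plate at (575,425). The disc is at (257,400), the post top at (208,369), and the slot runs from about (285,345) to (230,455). Next I fit the case frame.

```bash
cat >> h.py <<'E'
def fit(P,Q): # 2D rigid P(case)->Q(world)
    P=np.array(P);Q=np.array(Q);a=P-P.mean(0);b=Q-Q.mean(0)
    th=np.arctan2((a[:,0]*b[:,1]-a[:,1]*b[:,0]).sum(),(a*b).sum());R=np.array([[np.cos(th),-np.sin(th)],[np.sin(th),np.cos(th)]])
    return th,R,Q.mean(0)-R@P.mean(0)
E
python3 - <<'E'
from h import *
f=lambda c,z:pix2world('top',(np.array(c,float)+.5)/4.2-.5+[250,165],z)[:,:2]
Q=np.r_[f([[80,40],[772,100],[742,553],[36,490]],.05),f([[257,400]],.07),]
P=[[.215,.130],[.215,-.3],[-.066,-.3],[-.066,.13],[0,0]]
th,R,t=fit(P,Q);print('yaw',th,'org',t,'res mm',((np.array(P)@R.T+t-Q)*1e3).round(1).tolist())
inv=lambda q:((q-t)@R*1e3).round(1)
post=f([[208,369]],.102);print('post',inv(post)); 
print('nose',inv(f([[346,410]],.07)),'plate top rear/front',inv(f([[583,427],[567,424]],.086)))
print('guide ends',inv(f([[342,385],[508,397],[338,433],[505,447]],.06)))
print('keeper stop',inv(f([[122,385]],.074)), 'slot dir',np.diff(inv(f([[285,345],[230,455]],.07)),axis=0))
print('cone,jar',inv(f([[175,150]],.114)),inv(f([[543,203]],.092)))
o=ctrl.get_obs();from scipy.spatial.transform import Rotation as Ro
print(Ro.from_rotvec(o['tool_rot']).as_matrix().round(3),ctrl.grip_point_offset, o['opening'])
E
```

```text
yaw -0.08766280110399166 org [0.48980752 0.04285666] res mm [[0.3, 0.1], [0.5, -0.5], [-0.7, -0.9], [-0.9, 1.4], [0.7, -0.0]]
post [[11.8 29.4]]
nose [[ -2.  -53.5]] plate top rear/front [[  -1.4 -193.8]
 [  -0.4 -184.2]]
guide ends [[  13.8  -49.9]
 [  15.4 -150.1]
 [ -15.3  -50. ]
 [ -14.9 -150.7]]
keeper stop [[ 0.7 81. ]] slot dir [[-68.7  26.8]]
cone,jar [[137.9  60.2]] [[ 129.4 -159.6]]
[[ 0.937  0.35  -0.   ]
 [ 0.35  -0.937 -0.   ]
 [-0.     0.    -1.   ]] 0.0187 0.08519344113016941
```

```bash
cat >> h.py <<'E'
from scipy.spatial.transform import Rotation as Ro
YAW,ORG=-0.08766,np.array([0.48981,0.04286])
RC=np.array([[np.cos(YAW),-np.sin(YAW)],[np.sin(YAW),np.cos(YAW)]])
def go(x,y,z,ang=None): # case mm, world z mm, desired tool-x angle in case frame -> row shift
    o=ctrl.get_obs();M=Ro.from_rotvec(o['tool_rot']).as_matrix()
    T=np.r_[ORG+RC@np.array([x,y])/1e3,z/1e3]
    cur=np.arctan2(M[1,0],M[0,0])
    print((x,y,z),'row',(M.T@(T-o['tool_pos'])*1e3).round(1),'turn',None if ang is None else round(-(ang+YAW-cur),3))
def st():
    o=ctrl.get_obs();M=Ro.from_rotvec(o['tool_rot']).as_matrix()
    print('t',round(o['t'],2),'case',(RC.T@(o['tool_pos'][:2]-ORG)*1e3).round(1),'z',round(o['tool_pos'][2]*1e3,1),'ang',round(np.arctan2(M[1,0],M[0,0])-YAW,3),'F',np.round(o['contact_force'],1),'open',round(o['opening'],4))
E
python3 -c "
from h import *
st();go(-6.4,61.1,205,.604)"
```

```text
t 0.7 case [-214.9 -649.6] z 204.6 ang 0.446 F [-0.6 -0.6 -0.3] open 0.0852
(-6.4, 61.1, 205) row [ 4.944e+02 -5.515e+02 -4.000e-01] turn -0.158
```

```bash
python3 -m creep '[[255,494,-551,0,-0.158],[255,494,-551,0,-0.158],[255,494,-551,0,-0.158],[255,494,-551,0,-0.158],[255,494,-551,0,-0.158],[255,494,-551,0,-0.158],[255,494,-551,0,-0.158],[255,494,-551,0,-0.158],[255,494,-551,0,-0.158],[255,494,-551,0,-0.158],[255,494,-551,0,-0.158],[255,494,-551,0,-0.158]]' 40; python3 -c "
from h import *
st();go(-6.4,61.1,205,.604)"
```

```text
t: 1.7
tool_pos: [0.4015, -0.1179, 0.2051]
tool_rot: [3.037, 0.8, 0.002]
contact_force: [0.6, -0.3, 0.2]
opening: -0.0004
t 1.7 case [ -73.9 -167.9] z 205.1 ang 0.603 F [ 0.6 -0.3  0.2] open -0.0004
(-6.4, 61.1, 205) row [ 185.5 -150.3    0. ] turn -0.001
```

```bash
python3 -m creep '[[255,186,-150,0,0],[255,186,-150,0,0],[255,186,-150,0,0],[255,186,-150,0,0],[255,186,-150,0,0],[255,186,-150,0,0],[255,186,-150,0,0],[255,186,-150,0,0],[255,186,-150,0,0],[255,186,-150,0,0]]'; python3 -c "
from h import *
st();go(-6.4,61.1,80,.604);snap('wrist','w1.png')"
```

```text
t: 2.53
tool_pos: [0.4887, 0.1014, 0.2046]
tool_rot: [3.038, 0.799, -0.0]
contact_force: [0.1, 0.1, 0.5]
opening: 0.0002
t 2.53 case [-6.2 58.3] z 204.6 ang 0.602 F [0.1 0.1 0.5] open 0.0002
(-6.4, 61.1, 80) row [  1.5  -2.5 124.6] turn -0.002
```

View pics/w1.png

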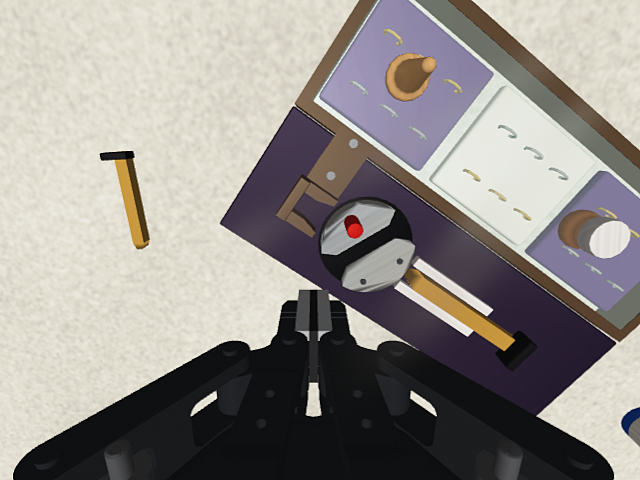

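The wrist view shows the disc at (366,245), the post top at (354,230), and the fingertips shut at (313,310), thinner than I assumed. I descend behind the post and push in small steps.

```bash
python3 -m creep '[[255,1.5,-2.5,40,0],[255,1.5,-2.5,80,0],[255,1.5,-2.5,110,0],[255,1.5,-2.5,124.5,0],[255,1.5,-2.5,124.5,0],[255,1.5,-2.5,124.5,0],[255,1.5,-2.5,124.5,0]]'; python3 -c "
from h import *
p=pix2world('wrist',[[366,245]],.07)
st();go(-6.4,61.1,80,.604);go(22.3-4*.568,19.4+4*.823,80,.604)
C=ctrl.calibration('wrist');print(C['fx'])"
```

```text
t: 3.17
tool_pos: [0.4903, 0.1047, 0.082]
tool_rot: [3.038, 0.799, 0.005]
contact_force: [0.9, 0.4, -0.7]
opening: -0.0
t 3.17 case [-4.9 61.7] z 82.0 ang 0.602 F [ 0.9  0.4 -0.7] open -0.0
(-6.4, 61.1, 80) row [-1.6 -0.4  2. ] turn -0.002
(20.028000000000002, 22.692, 80) row [-1.6 46.3  2. ] turn -0.002
341.1438742129303
```

```bash
python3 -m creep '[[255,0,6,0,0],[255,0,12,0,0],[255,0,16,0,0],[255,0,20,0,0],[255,0,24,0,0],[255,0,28,0,0],[255,0,32,0,0],[255,0,36,0,0],[255,0,40,0,0],[255,0,44,0,0],[255,0,46,0,0],[255,0,46,0,0]]'; python3 -c "
from h import *
st();snap('wrist','w2.png')
go(22.3,19.4,80,.604)
im=cv2.imread('pics/w2.png');hsv=cv2.cvtColor(im,cv2.COLOR_BGR2HSV);m=((hsv[...,0]<6)|(hsv[...,0]>174))&(hsv[...,1]>200)&(hsv[...,2]>150)
print(m.sum(),np.argwhere(m).mean(0) if m.any() else 0)"
```

```text
t: 4.17
tool_pos: [0.5119, 0.065, 0.0801]
tool_rot: [3.038, 0.801, -0.0]
contact_force: [-0.1, -0.2, 1.3]
opening: -0.0004
t 4.17 case [20.1 24. ] z 80.1 ang 0.603 F [-0.1 -0.2  1.3] open -0.0004
(22.3, 19.4, 80) row [-0.8  5.2  0.1] turn -0.001
81 [297.09876543 290.58024691]
```

View pics/w2.png

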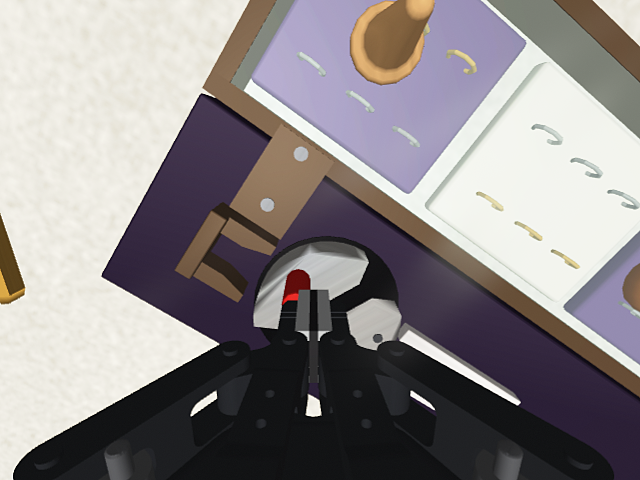

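```bash
python3 -c "
from h import *
st()
def W(x,y,z): return np.r_[ORG+RC@np.array([x,y])/1e3,z/1e3]
print('tcp',world2pix('wrist',ctrl.get_obs()['tool_pos']),'disc c',world2pix('wrist',W(0,0,70)))
for a in [1.8,1.5,1.19,.9,.6,.3,0]:
  c,s=np.cos(a),np.sin(a)
  print(a,'base,top,slot ends',world2pix('wrist',[W(32*c,32*s,70),W(32*c,32*s,102),W(-44*s,44*c,70),W(44*s,-44*c,70)]).round().tolist())
snap('top');im=ctrl.get_image('top');cv2.imwrite('pics/crop2.png',cv2.resize(im[200:300,250:400,::-1],None,fx=5,fy=5,interpolation=cv2.INTER_CUBIC))
"
```

```text
t 4.22 case [19.9 24.2] z 80.1 ang 0.603 F [ 0.4  0.6 -1.2] open -0.0
tcp [[315.03474478 283.10956675]] disc c [[329.17167009 322.16160978]]
1.8 base,top,slot ends [[279.0, 305.0], [273.0, 335.0], [303.0, 379.0], [359.0, 258.0]]
1.5 base,top,slot ends [[287.0, 292.0], [282.0, 321.0], [285.0, 370.0], [378.0, 269.0]]
1.19 base,top,slot ends [[299.0, 281.0], [296.0, 309.0], [270.0, 357.0], [393.0, 285.0]]
0.9 base,top,slot ends [[314.0, 275.0], [314.0, 301.0], [260.0, 341.0], [401.0, 303.0]]
0.6 base,top,slot ends [[330.0, 273.0], [333.0, 299.0], [256.0, 322.0], [403.0, 322.0]]
0.3 base,top,slot ends [[347.0, 275.0], [353.0, 301.0], [258.0, 302.0], [398.0, 341.0]]
0 base,top,slot ends [[361.0, 282.0], [370.0, 309.0], [267.0, 284.0], [387.0, 358.0]]
```

View pics/crop2.png

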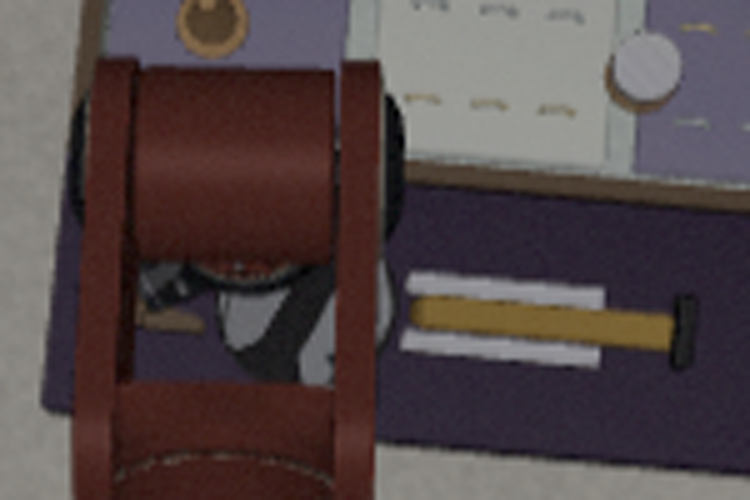

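```bash
python3 -c "
from h import *
o=ctrl.get_obs();M=Ro.from_rotvec(o['tool_rot']).as_matrix();C=ctrl.calibration('wrist')
print('cam in tool mm',(M.T@(-np.array(C['R']).T@C['t']-o['tool_pos'])*1e3).round(1), 'axes cam in tool',(M.T@np.array(C['R']).T).round(2).tolist())
for z in [0,-10,-20,-30,-40]:
  print(z,[world2pix('wrist',o['tool_pos']+M@np.array([x,y,z])/1e3).round().tolist()[0] for x,y in [(11,-10),(11,10),(0,0)]])
"
```

```text
cam in tool mm [  77.8   -0.8 -170.1] axes cam in tool [[0.0, -0.95, -0.3], [1.0, 0.0, -0.0], [0.0, -0.3, 0.95]]
0 [[296.0, 264.0], [334.0, 264.0], [315.0, 283.0]]
-10 [[295.0, 271.0], [335.0, 272.0], [315.0, 291.0]]
-20 [[294.0, 280.0], [336.0, 280.0], [315.0, 300.0]]
-30 [[293.0, 289.0], [337.0, 289.0], [315.0, 310.0]]
-40 [[292.0, 299.0], [339.0, 299.0], [315.0, 322.0]]
```

The post has not moved: the view suggests that the visible fingertips end about 30 mm short of the stated TCP and passed over the post. I check this with a side view away from the post.

```bash
python3 -m creep '[[255,0,0,-15,0],[255,0,0,-15,0],[255,-14,-30,-15,0],[255,-28,-60,-15,0],[255,-28,-74,-15,0],[255,-28,-74,-15,0],[255,-28,-74,-5,0],[255,-28,-74,0,0],[255,-28,-74,0,0],[255,-28,-74,0,0]]'; python3 -c "
from h import *
st();p=world2pix('scene',ctrl.get_obs()['tool_pos']+np.array([[0,0,0],[0,0,.03]]));print(p)
im=ctrl.get_image('scene');im=im[:,:,::-1].copy()
u,v=p[0].astype(int)
c=cv2.resize(im[v-60:v+40,u-60:u+60],None,fx=5,fy=5,interpolation=cv2.INTER_CUBIC)
for q in p: cv2.circle(c,tuple(int(k) for k in (q-[u-60,v-60])*5),3,(0,255,0),-1)
cv2.imwrite('pics/s2.png',c)"
```

```text
t: 5.15
tool_pos: [0.4507, 0.1153, 0.0792]
tool_rot: [-3.038, -0.8, 0.003]
contact_force: [-0.6, 0.2, 0.4]
opening: 0.0001
t 5.15 case [-45.3  68.7] z 79.2 ang 0.603 F [-0.6  0.2  0.4] open 0.0001
[[328.91554921 228.05934078]
 [329.10350205 217.5325971 ]]
```

View pics/s2.png

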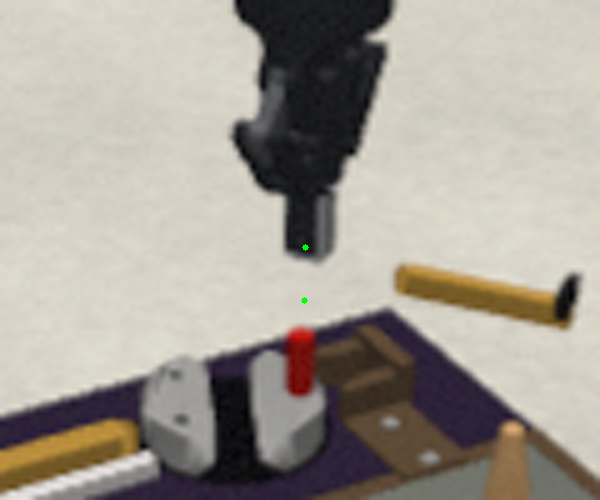

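The side view confirms it. The lower dot at (305,300) is the TCP and the real tip is at (308,257), so the tip sits about 26 mm above the reported TCP. I add 26 mm to every depth and redo the push.

```bash
python3 -c "
from h import *
go(-0.7,53,80,.604);go(-0.7,53,57,.604);go(25.2,15.3,57,.604)"
```

```text
(-0.7, 53, 80) row [27.5 38.1 -0.4] turn -0.001
(-0.7, 53, 57) row [27.5 38.1 22.6] turn -0.001
(25.2, 15.3, 57) row [27.5 83.9 22.6] turn -0.001
```

```bash
python3 -m creep '[[255,27.5,20,0,0],[255,27.5,38,0,0],[255,27.5,38,0,0],[255,27.5,38,10,0],[255,27.5,38,18,0],[255,27.5,38,22.5,0],[255,27.5,38,22.5,0],[255,27.5,38,22.5,0]]'; python3 -m creep '[[255,0,4,0,0],[255,0,8,0,0],[255,0,12,0,0],[255,0,15,0,0],[255,0,18,0,0],[255,0,21,0,0],[255,0,24,0,0],[255,0,27,0,0],[255,0,30,0,0]]'; python3 -m creep '[[255,0,3,0,0],[255,0,6,0,0],[255,0,9,0,0],[255,0,12,0,0],[255,0,15,0,0],[255,0,16,0,0],[255,0,16,0,0]]';python3 -c "
from h import *
st()
def W(x,y,z): return np.r_[ORG+RC@np.array([x,y])/1e3,z/1e3]
for a in [.4,.2,0,-.2]:
  c,s=np.cos(a),np.sin(a)
  print(a,world2pix('wrist',[W(-44*s,44*c,70),W(44*s,-44*c,70)]).round().tolist())
snap('wrist','w3.png')"
```

```text
t: 5.87
tool_pos: [0.4925, 0.0967, 0.0567]
tool_rot: [-3.037, -0.802, 0.002]
contact_force: [0.5, -0.6, -0.4]
opening: -0.0001
t: 6.62
tool_pos: [0.5087, 0.0701, 0.0579]
tool_rot: [-3.038, -0.801, -0.001]
contact_force: [0.2, 4.2, -0.0]
opening: -0.0003
t: 7.2
tool_pos: [0.5149, 0.0559, 0.0567]
tool_rot: [-3.037, -0.8, 0.005]
contact_force: [-5.1, 1.7, 0.8]
opening: 0.0001
t 7.2 case [23.9 15.2] z 56.7 ang 0.603 F [-5.1  1.7  0.8] open 0.0001
0.4 [[231.0, 328.0], [393.0, 357.0]]
0.2 [[235.0, 313.0], [387.0, 370.0]]
0 [[242.0, 300.0], [378.0, 381.0]]
-0.2 [[253.0, 288.0], [367.0, 391.0]]
```

View pics/w3.png

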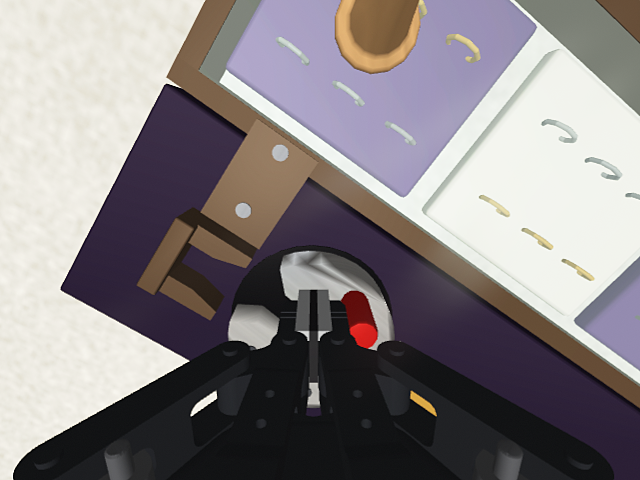

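The post is now to the right of the finger at (360,320), so the disc has turned. I back off, lift, and move to behind the thumb plate, then measure the disc angle from the top view.

```bash
python3 -m creep '[[255,0,-8,0,0],[255,0,-15,0,0],[255,0,-15,-30,0],[255,0,-15,-60,0],[255,0,-15,-70,0],[255,0,-15,-70,0]]'; python3 -c "
from h import *
st();go(0,-222,126,0)"
```

```text
t: 7.75
tool_pos: [0.5117, 0.0697, 0.1319]
tool_rot: [3.035, 0.801, 0.013]
contact_force: [0.1, 0.2, 0.4]
opening: -0.0002
t 7.75 case [19.5 28.6] z 131.9 ang 0.604 F [0.1 0.2 0.4] open -0.0002
(0, -222, 126) row [-158.4  195.2    5.6] turn 0.604
```

```bash
python3 -m creep '[[255,-30,37,0,0.1],[255,-60,74,0,0.2],[255,-90,111,0,0.3],[255,-120,148,0,0.4],[255,-158,195,0,0.5],[255,-158,195,0,0.604],[255,-158,195,0,0.604],[255,-158,195,0,0.604],[255,-158,195,0,0.604]]'; python3 -c "
from h import *
st();go(0,-215,126,0);go(0,-215,39,0)
im=snap('top','top3.png')
cv2.imwrite('pics/crop3.png',cv2.resize(im[215:305,255:415,::-1],None,fx=5,fy=5,interpolation=cv2.INTER_CUBIC))
hsv=cv2.cvtColor(im,cv2.COLOR_RGB2HSV)[225:290,275:345].astype(int);m=((hsv[...,0]<6)|(hsv[...,0]>174))&(hsv[...,1]>150)
a=np.argwhere(m);print(len(a));q=a[:,::-1].mean(0)+[275,225]
p=(pix2world('top',[q],.098)[0,:2]-ORG)@RC*1e3;print(q,p,np.arctan2(p[1],p[0]))
"
```

```text
t: 8.5
tool_pos: [0.4669, -0.1775, 0.1262]
tool_rot: [-3.137, 0.138, 0.003]
contact_force: [0.2, 1.0, 0.5]
opening: 0.0001
t 8.5 case [  -3.5 -221.6] z 126.2 ang -0.0 F [0.2 1.  0.5] open 0.0001
(0, -215, 126) row [ 3.5 -6.6  0.2] turn -0.0
(0, -215, 39) row [ 3.6 -6.5 87.2] turn -0.0
25
[313.48 245.88] [31.66346021 -4.21314218] -0.1322830308586388
```

View pics/crop3.png

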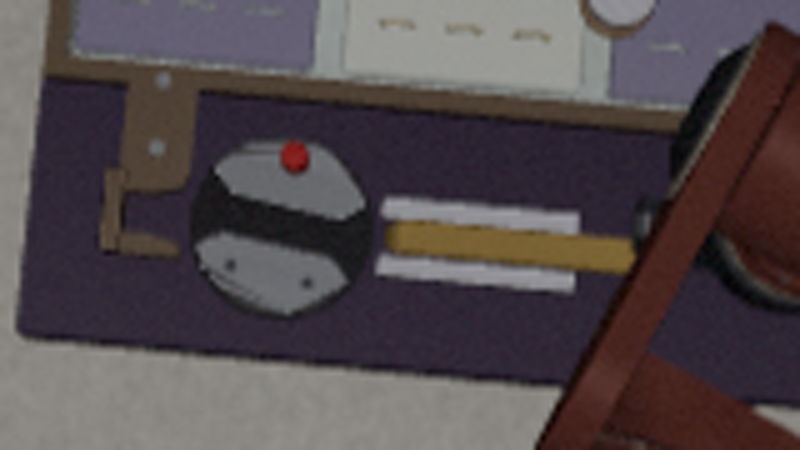

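The crop shows the slot turned about 9° too far clockwise: the post top at (295,157) gives −0.13 rad. That is borderline, so I nudge the post back about 4 mm from its −y side.

```bash
python3 -c "
from h import *
go(32,-48,126,0)"; python3 -m creep '[[255,35.5,-40,0,0],[255,35.5,-80,0,0],[255,35.5,-120,0,0],[255,35.5,-150,0,0],[255,35.5,-173,0,0],[255,35.5,-173,0,0],[255,35.5,-173,0,0],[255,35.5,-173,0,0],[255,35.5,-173,35,0],[255,35.5,-173,69,0],[255,35.5,-173,69,0],[255,35.5,-173,69,0]]'; python3 -c "
from h import *
st();go(32,-20.5,57,0)"
```

```text
(32, -48, 126) row [  35.5 -172.9    0.5] turn 0.001
t: 9.55
tool_pos: [0.516, -0.0094, 0.0567]
tool_rot: [-3.138, 0.14, 0.008]
contact_force: [-0.4, -0.1, -0.2]
opening: -0.0003
t 9.55 case [ 30.7 -49.8] z 56.7 ang -0.002 F [-0.4 -0.1 -0.2] open -0.0003
(32, -20.5, 57) row [  1.2 -29.3  -0.4] turn -0.002
```

```bash
python3 -m creep '[[255,0,-8,0,0],[255,0,-16,0,0],[255,0,-20,0,0],[255,0,-23,0,0],[255,0,-25,0,0],[255,0,-27,0,0],[255,0,-28.5,0,0],[255,0,-28.5,0,0]]'; python3 -c "
from h import *
st()"; python3 -m creep '[[255,0,10,0,0],[255,0,18,0,0],[255,0,18,-35,0],[255,0,18,-70,0],[255,-16,58,-70,0],[255,-32,98,-70,0],[255,-32,138,-70,0],[255,-32,178,-70,0],[255,-32,195,-70,0],[255,-32,195,-70,0],[255,-32,195,-70,0]]'; python3 -c "
from h import *
st();go(0,-220,39,0)
im=snap('top','top4.png')
hsv=cv2.cvtColor(im,cv2.COLOR_RGB2HSV)[225:290,275:345].astype(int);m=((hsv[...,0]<6)|(hsv[...,0]>174))&(hsv[...,1]>150)
a=np.argwhere(m);print(len(a));q=a[:,::-1].mean(0)+[275,225]
p=(pix2world('top',[q],.098)[0,:2]-ORG)@RC*1e3;print(q,p,np.arctan2(p[1],p[0]))
"
```

```text
t: 10.22
tool_pos: [0.5212, 0.0194, 0.0592]
tool_rot: [3.138, -0.138, 0.002]
contact_force: [0.8, -0.8, 1.1]
opening: 0.0003
t 10.22 case [ 33.3 -20.6] z 59.2 ang -0.0 F [ 0.8 -0.8  1.1] open 0.0003
t: 11.13
tool_pos: [0.4708, -0.1729, 0.1281]
tool_rot: [-3.137, 0.143, 0.002]
contact_force: [0.8, 0.5, -0.6]
opening: 0.0003
t 11.13 case [-1.000e-01 -2.166e+02] z 128.1 ang -0.004 F [ 0.8  0.5 -0.6] open 0.0003
(0, -220, 39) row [ 0.2  3.5 89.1] turn -0.004
25
[311.92 245.56] [32.11867378 -0.30094549] -0.009369523956420586
```

The disc is now at about −0.01 rad. Next I go down behind the plate and push.

```bash
python3 -m creep '[[255,0,3.5,35,0],[255,0,3.5,65,0],[255,0,3.5,80,0],[255,0,3.5,87,0],[255,0,3.5,87,0],[255,0,3.5,87,0]]'; python3 -m creep '[[255,0,-7,0,0],[255,0,-14,0,0],[255,0,-20,0,0],[255,0,-26,0,0],[255,0,-32,0,0],[255,0,-38,0,0],[255,0,-44,0,0],[255,0,-50,0,0],[255,0,-56,0,0],[255,0,-62,0,0],[255,0,-68,0,0],[255,0,-68,0,0]]';  python3 -c "
from h import *
st();go(0,-75,41,0)
snap('wrist','w5.png')"
```

```text
t: 11.68
tool_pos: [0.4717, -0.1748, 0.0421]
tool_rot: [-3.139, 0.137, -0.001]
contact_force: [-0.4, -0.2, 0.5]
opening: -0.0002
t: 12.68
tool_pos: [0.4769, -0.106, 0.041]
tool_rot: [-3.137, 0.137, 0.002]
contact_force: [0.4, 1.1, 0.3]
opening: -0.0003
t 12.68 case [ 1.000e-01 -1.494e+02] z 41.0 ang 0.0 F [0.4 1.1 0.3] open -0.0003
(0, -75, 41) row [ -0.1 -74.4   0.2] turn 0.0
```

View pics/w5.png

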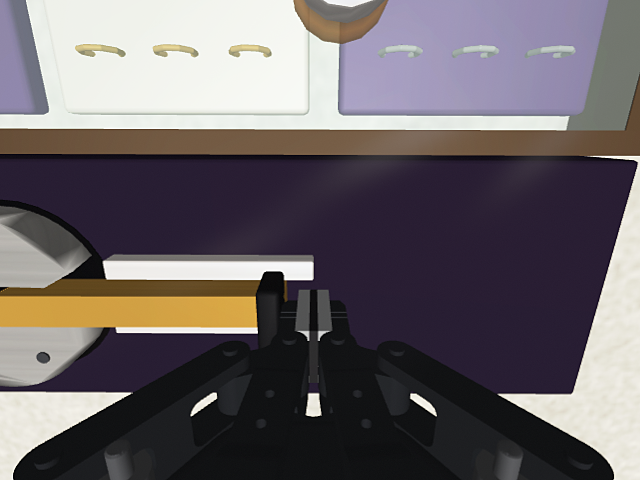

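The bar has entered the disc slot, with the plate at (270,305) against the finger. I keep pushing.

```bash
python3 -m creep '[[255,0,-6,0,0],[255,0,-12,0,0],[255,0,-18,0,0],[255,0,-24,0,0],[255,0,-30,0,0],[255,0,-36,0,0],[255,0,-42,0,0],[255,0,-48,0,0],[255,0,-54,0,0],[255,0,-58,0,0],[255,0,-62,0,0],[255,0,-66,0,0]]';  python3 -m creep '[[255,0,-1.5,0,0],[255,0,-3,0,0],[255,0,-3,0,0]]'; python3 -c "
from h import *
st()"
```

```text
t: 13.73
tool_pos: [0.4831, -0.0416, 0.0416]
tool_rot: [3.139, -0.138, -0.0]
contact_force: [1.2, -1.4, -0.7]
opening: -0.0001
t: 13.98
tool_pos: [0.4834, -0.0387, 0.0417]
tool_rot: [-3.138, 0.138, -0.0]
contact_force: [-0.3, -0.1, -0.2]
opening: 0.0
t 13.98 case [  0.8 -81.8] z 41.7 ang -0.001 F [-0.3 -0.1 -0.2] open 0.0
```

```bash
python3 -m creep '[[255,0,-1.5,0,0],[255,0,-3,0,0],[255,0,-4,0,0],[255,0,-4,0,0]]'; python3 -m creep '[[255,0,-1,0,0],[255,0,-2,0,0],[255,0,-2,0,0]]';python3 -m creep '[[255,0,-1,0,0],[255,0,-2,0,0],[255,0,-2,0,0]]'; python3 -c "
from h import *
st()"
```

```text
t: 14.32
tool_pos: [0.4838, -0.0349, 0.0417]
tool_rot: [-3.138, 0.139, -0.0]
contact_force: [-0.2, -1.7, -1.0]
opening: 0.0002
t: 14.57
tool_pos: [0.484, -0.0329, 0.0417]
tool_rot: [-3.138, 0.138, -0.0]
contact_force: [0.4, -1.6, -0.4]
opening: -0.0001
t: 14.82
tool_pos: [0.4841, -0.0318, 0.0417]
tool_rot: [3.136, -0.138, 0.0]
contact_force: [-0.3, -5.4, -0.2]
opening: 0.0
t 14.82 case [  0.9 -74.9] z 41.7 ang -0.0 F [-0.3 -5.4 -0.2] open 0.0
```

```bash
python3 -m creep '[[255,0,-1,0,0],[255,0,-2,0,0],[255,0,-2,0,0]]';python3 -m creep '[[255,0,-1,0,0],[255,0,-2,0,0],[255,0,-2,0,0],[255,0,-2,0,0]]'; python3 -c "
from h import *
st()"
```

```text
t: 15.07
tool_pos: [0.4845, -0.0318, 0.042]
tool_rot: [3.132, -0.137, 0.001]
contact_force: [-1.1, -12.4, 0.2]
opening: -0.0001
t: 15.4
tool_pos: [0.4851, -0.0318, 0.0425]
tool_rot: [3.128, -0.137, 0.002]
contact_force: [-2.1, -18.3, 1.2]
opening: -0.0
t 15.4 case [  1.8 -74.7] z 42.5 ang 0.0 F [ -2.1 -18.3   1.2] open -0.0
```

The finger has stalled at y = −75 with 18 N, as expected at the end stop. I back off and check from above.

```bash
python3 -m creep '[[255,0,10,0,0],[255,0,25,0,0],[255,0,40,0,0],[255,0,40,-40,0],[255,0,40,-80,0],[255,0,80,-100,0],[255,0,120,-100,0],[255,0,160,-100,0],[255,0,190,-100,0],[255,0,190,-100,0],[255,0,190,-100,0]]'; python3 -c "
from h import *
st()
im=snap('top','top6.png')
cv2.imwrite('pics/crop6.png',cv2.resize(im[165:305,250:440,::-1],None,fx=4.2,fy=4.2,interpolation=cv2.INTER_CUBIC))
C=ctrl.calibration('top')
def W(x,y,z): return np.r_[ORG+RC@np.array([x,y])/1e3,z/1e3]
g=lambda P:((world2pix('top',P)-[250,165]+.5)*4.2-.5).round().tolist()
print('expect nose home, tail rear top',g([W(0,80,70),W(0,-62,86),W(0,-52,86)]))
"
```

```text
t: 16.32
tool_pos: [0.4675, -0.2171, 0.1415]
tool_rot: [-3.137, 0.143, -0.0]
contact_force: [0.3, -0.5, 0.0]
opening: 0.0002
t 16.32 case [   0.5 -261. ] z 141.5 ang -0.003 F [ 0.3 -0.5  0. ] open 0.0002
expect nose home, tail rear top [[124.0, 387.0], [361.0, 405.0], [344.0, 404.0]]
```

View pics/crop6.png

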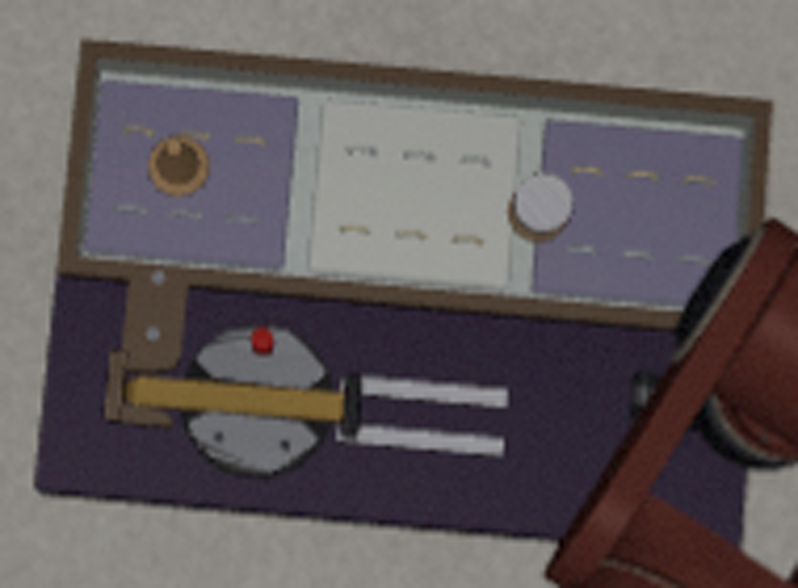

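The bar runs through the slot with its nose at the end stop (126,390). The plate's rear edge is at (361,405), exactly where it should be when home. The cone and the jar are where they started, and the robot is clear, so I hand in.

```bash
python3 -c "
from station import ctrl
print(ctrl.finish_job())"
```

```text
the job is handed in; nothing more can be done
None
```

The showcase is locked and the job is handed in, at about 16.3 s of the 54 s allowed. I pushed the red post round until the slot lined up, then pushed the bar by its thumb plate to the keeper's end stop.

**Last checks:**
- **Disc:** the post measured about −0.01 rad before the bar went in.
- **Bar:** it stopped moving at the expected spot, with the contact force rising to 18 N. The last top view shows the plate's rear edge within about 1 mm of where it should be when home, and the nose at the stop.
- **Bystanders:** the ring cone and jar are where they started. The brush and bottle were not in that last close view; the arm never touched down near them, but I did not recheck them.
- **Robot:** it was clear of everything at hand-in.

**What went wrong on the way:**
- **First push:** it passed over the post, because the real fingertips end about 26 mm above the reported tool point. A side view confirmed this and I corrected for it afterwards.
- **Second push:** it turned the disc too far, to about −0.13 rad, so I nudged the post back before pushing the bar.

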